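# Sweep the ring blanks into the catch pan

## Task

Three small brass ring blanks lie loose on the bench. Sweep them with the fingertips over the thin lip of the open-sided metal pan until all three lie flat and wholly inside it, past the sloping lip. Only push them along gently: do not pinch, lift or press down on them, and leave the wax disc, the yellow pot and the steel tin where they stand.

Things in the scene. Friction and masses are not known exactly. Their poses are not given: they have to be found in the camera images.
- pan: Shallow bare metal catch pan screwed to the bench (immovable; place and yaw vary). Its x axis points from the open side to the back wall, y across, z up; origin at bench height. Inside it is 130 mm wide (y -65 to 65 mm); flat floor 4.2 mm above the bench from x = -40 mm to the back wall's inner face at x = 55 mm. Side and back walls 20 mm high, 4 mm thick plus a 2.5 mm rim; 22 mm flange behind.
- pan_mouth (a point): Middle of the pan's front lip edge (pan x = -80 mm), at bench height; same axes as the pan. Here the lip is flush with the bench; it slopes up by 4.2 mm over 40 mm to the flat floor. No wall on this side; the side walls start here.
- blank_1: Brass ring blank, a plain short tube lying flat: 26 mm outer diameter, 18 mm hole, 11 mm high, about 30 g. Origin at the centre of its underside, z axis up along the hole. It slides and does not roll while flat.
- blank_2: Second brass ring blank, like the first.
- blank_3: Third brass ring blank, like the first.
- wax_disc: Bystander: round cake of pale wax, 32 mm across, 10 mm high, no hole, standing loose; origin at the centre of its underside.
- yellow_pot: Bystander: round yellow plastic pot with a clear lid, 47 mm across, 24 mm high, standing loose; origin at the centre of its underside.
- tin: Bystander: round open steel tin, 54 mm across, 13 mm high, standing loose; origin at the centre of its underside.

How it is judged:
At the end, for the whole second after the job is handed in: All three ring blanks lie flat (within 0.1 rad) and at rest on the flat floor of the pan, wholly past the sloping lip (2 mm tolerance) and between its walls; the wax disc, the yellow pot and the steel tin are within 15 mm of where they stood (x of blank_1 in the frame of pan between -0.029 and 0.045 m and y of blank_1 in the frame of pan between -0.055 and 0.055 m and height (world z) of each of blank_1, blank_2, blank_3 below 0.0075 m and angle between each of blank_1, blank_2, blank_3's own z axis and vertical below 0.1 rad and linear speed of each of blank_1, blank_2, blank_3 below 0.01 m/s and x of blank_2 in the frame of pan between -0.029 and 0.045 m and y of blank_2 in the frame of pan between -0.055 and 0.055 m and x of blank_3 in the frame of pan between -0.029 and 0.045 m and y of blank_3 in the frame of pan between -0.055 and 0.055 m and distance of each of wax_disc, yellow_pot, tin from where it was at the start of the episode below 0.015 m); the robot touches nothing.
It fails at once if a ring blank is lifted off the bench or pan floor (height (world z) of any of blank_1, blank_2, blank_3 above 0.016 m).
It fails at once if a ring blank is pinched, jammed or pressed hard by the fingers (over 18 N) (contact force between the fingers and blank_1 above 18 N or contact force between the fingers and blank_2 above 18 N or contact force between the fingers and blank_3 above 18 N).
It fails at once if the wax disc, yellow pot or steel tin is moved more than 15 mm (distance of any of wax_disc, yellow_pot, tin from where it was at the start of the episode above 0.015 m).
It also fails if it takes over 72 s, if anything falls off the work surface, if the arm or the gripper's body presses on something with over 40 N, if the wrist force passes 120 N, or if a joint passes its speed limit or range.

## Robot

A 6-joint arm with a two-finger parallel gripper is mounted at the origin on a cart in front of the work surface, level with it; the furniture and walls round the work are solid. World frame = base frame: x ahead of the robot, y to its left, z up, the work surface at z = 0. Lengths are in m, angles in rad, forces in N, time in s.
With the tool pointing down it reaches from about 0.375 to 0.9 m from the base axis. Payload 3.1 kg.
Tool frame: the origin (TCP) lies on the centre line of the jaws, within the pads' length; the fingertips stand ahead of it and the grasp point (between the pads) lies 3 mm ahead of it (robot.tip_reach is the z of the fingertips in the tool frame, in m); z points along the fingers, y is the line along which they close (so a half turn about z gives the same grasp; the last joint's range is limited). The gripper opens to 87 mm and grips with 3 to 60 N. Pads are 19 mm wide; open, the fingers measure 117 mm over their backs; the gripper's body (75 mm by 190 mm) begins 51 mm behind the grasp point.
Start: joints at [1.02, 0.527, 1.433, -0, 1.181, -0.178], TCP at [0.227, 0.582, 0.245] pointing down, gripper open.
Joint ranges: [-3.08, 3.08], [-0.75, 2.2], [0.22, 2.44], [-1.43, 4.57], [0, 2.65], [-2.85, 2.85]. Speed limits (rad/s): [2.79, 2.79, 3.14, 3.14, 3.14, 3.14].

## Interface

Orientations are given as a unit quaternion [x, y, z, w].
In Python, from rig import sensors, eyes, ticket, robot gives the robot as it stands.
- The arm moves only by the tool drive_tool, never from a script. Its argument "deltas" is a list that holds one entry, the list of rows, each a list of 6 numbers: the shift along the tool's x, y, z in mm, then the turn, a rotation vector about the tool's x, y, z in rad. A call has 1 to 8 rows; each row shifts and turns the commanded pose from where the row before left it, along the tool's axes as they then stand; what a row does not reach is not made up. A row lasts 1/12 s, in which the tool goes at most 41.7 mm and 7.16 degrees, less where a joint would pass 70% of its speed; a pose out of reach is approached as far as the arm can. A call is refused whole if a number of a shift passes 41.7 or a number of a turn 0.125, either way. A call with a gripper value outside its range is refused whole. "gripper" is the opening in per cent of the stroke, from 0 (shut) to 100 (fully open), set as the call begins (left out, the last holds). The fingers move at their own pace and stop on an object; "squeeze" is the grip in N (left out, the last holds). Time passes only in rows, so rows that do not move let the fingers close. It gives the time, the measured TCP pose, the force, the opening and the grip force at its end, in the units of the state.
- sensors.get_obs(): the state, without advancing time (a new reading comes with each control period).
- eyes.camera(name): name is "side" or "top" or "wrist"; returns a dict with "img" (480x640x3 uint8, red, green, blue), "fov_y" (degrees; the focal length in pixels is half the picture's height over the tangent of half this angle, whatever the lens; pixels are square), "cx", "cy" (the principal point, pixels), "D" ([k1, k2, p1, p2, k3] as OpenCV has them; the pictures are not rectified), "xyz" and "attitude" of the camera in the world; the wrist camera has in their place "hand_eye" (4x4, takes a point from camera to tool coordinates, whose origin is the TCP and whose axes are the flange's). Camera axes: x right, y up, looking along -z (the intrinsics and any distortion apply to the point x, -y, -z); pixel columns grow to the right and rows downward; lengths in m; the calibration is good to about 2 mm. A picture is of the moment at which its call begins: read the wrist's pose just before it. There is no depth.
- ticket.hand_in(): hands the job in; it is judged then, once.
The state is a dict: "time": time; "q": joint angles; "joint_velocities": joint speeds; "joint_torque": joint torques, N m; "position": TCP position; "tool_rot": TCP orientation; "ft_force": force on the tool from outside, world axes, zero at the start; "moment": the same for the moment, N m; "grip_width": finger opening in m; "grip_force": force on a finger pad.
Only numpy, scipy, OpenCV 4.12 (cv2) and the standard library are available. Lean on these libraries where they do the work, as an engineer would, in place of code of your own. Each camera call takes 0.05 s, during which the arm holds its last target. There are 200 camera calls.

## Working session

There is one attempt and no reset: what is moved stays moved. The work goes in short steps, Python scripts to look and compute and a tool call to move; the robot and the scene stay as the last step left them, time stands still between calls to the robot, and variables do not carry over. Pictures are saved under pics/ and viewed, at most 10 in all, crops included, and the job is handed in when it is done.

Besides the shell and the picture viewer there is one more tool, called after "Call:" by a JSON object that holds its "name" and its "arguments". drive_tool: Moves the arm, as the interface text tells. Its arguments: {"type":"object","properties":{"deltas":{"type":"array"},"gripper":{"type":"number"},"squeeze":{"type":"number"}},"required":["deltas"]}

```bash
mkdir -p pics; ls; cat > h.py <<'E'
import numpy as np, cv2
from scipy.spatial.transform import Rotation as R
from rig import sensors, eyes, ticket, robot
def K(c):
    f=240/np.tan(np.radians(c['fov_y'])/2); return np.array([[f,0,c['cx']],[0,f,c['cy']],[0,0,1.]])
def Rm(a):
    a=np.array(a,float); return a if a.shape==(3,3) else R.from_quat(a).as_matrix()
def pose(c,o=None):
    if 'hand_eye' in c:
        T=np.eye(4);T[:3,:3]=Rm(o['tool_rot']);T[:3,3]=o['position'];return T@np.array(c['hand_eye'])
    T=np.eye(4);T[:3,:3]=Rm(c['attitude']);T[:3,3]=c['xyz'];return T
def ray(c,T,px,z):
    p=cv2.undistortPoints(np.array(px,float).reshape(-1,1,2),K(c),np.array(c['D'],float)).reshape(-1,2)
    d=np.c_[p[:,0],-p[:,1],-np.ones(len(p))]@T[:3,:3].T
    return T[:3,3]+d*((z-T[2,3])/d[:,2])[:,None]
def proj(c,T,P):
    q=(np.atleast_2d(P)-T[:3,3])@T[:3,:3]; q=q*[1,-1,-1]
    return cv2.projectPoints(q,np.zeros(3),np.zeros(3),K(c),np.array(c['D'],float))[0].reshape(-1,2)
E
python3 - <<'E'
from h import *
o=sensors.get_obs();print(o['position'],o['tool_rot'],o['grip_width'],robot.tip_reach)
for n in ['top','side']:
    c=eyes.camera(n);cv2.imwrite(f'pics/{n}0.png',c['img'][:,:,::-1]);print({k:v for k,v in c.items() if k!='img'})
E
```

```text
pics
[0.22666151 0.58174273 0.24359397] [ 1.84795578e-01  9.82776418e-01 -9.91463537e-04 -3.52604925e-04] 0.08705080299913258 0.022
{'fov_y': 47.250467448902036, 'cx': 328.0667640913431, 'cy': 242.75990571108855, 'D': array([0.00422515, 0.        , 0.        , 0.        , 0.        ]), 'xyz': array([0.44126601, 0.07556194, 1.06571226]), 'attitude': array([-0.02556117,  0.03259019,  0.70914044, -0.70384966])}
{'fov_y': 50.75513642909243, 'cx': 319.2988147608586, 'cy': 239.1416682915575, 'D': array([-0.10987286,  0.        ,  0.        ,  0.        ,  0.        ]), 'xyz': array([ 0.23943132, -0.65851888,  0.5754057 ]), 'attitude': array([ 0.46360522, -0.0878678 , -0.15042342,  0.86874752])}
```

View pics/top0.png

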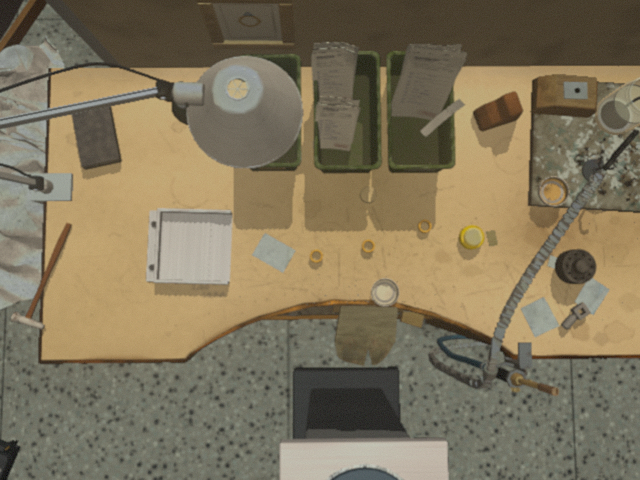

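View pics/side0.png

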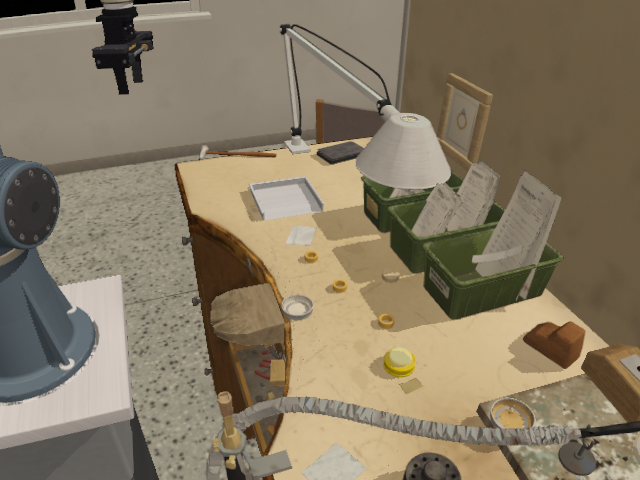

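The top view shows the rings at about (316,257), (369,247) and (425,227). The wax is at (367,196), the pot at (471,237) and the tin at (384,292). The pan spans columns 148–232 with its open side to the right. The side view agrees with this.

```bash
python3 - <<'E'
from h import *
c=eyes.camera('top');T=pose(c);im=c['img'];hsv=cv2.cvtColor(im,cv2.COLOR_RGB2HSV)
s=eyes.camera('side');Ts=pose(s)
for n,p,z in [('r1',(316,257),.011),('r2',(369,247),.011),('r3',(425,227),.011),('wax',(367,196),.01),('pot',(471,237),.024),('tin',(384,292),.013)]:
    w=ray(c,T,p,z)[0];print(n,w.round(4),'side px',proj(s,Ts,w).round(0))
# side-view estimates
for n,p,z in [('r1',(312,255),.011),('r2',(341,285),.011),('r3',(386,319),.011),('panFL',(250,184),.02),('panFR',(308,178),.02),('panNR',(322,208),.02),('panNL',(268,216),.02)]:
    print('side',n,ray(s,Ts,p,z)[0].round(4))
cv2.imwrite('pics/c1.png',cv2.resize(im[180:320,130:330,::-1],None,fx=4,fy=4,interpolation=cv2.INTER_CUBIC))
cv2.imwrite('pics/c2.png',cv2.resize(im[170:320,300:500,::-1],None,fx=4,fy=4,interpolation=cv2.INTER_CUBIC))
E
```

```text
r1 [0.5009 0.0882 0.011 ] side px [[310. 255.]]
r2 [ 0.5194 -0.0142  0.011 ] side px [[339. 285.]]
r3 [ 0.5575 -0.1232  0.011 ] side px [[385. 320.]]
wax [ 0.619  -0.0118  0.01  ] side px [[389. 273.]]
pot [ 0.5362 -0.2084  0.024 ] side px [[398. 353.]]
tin [ 0.4328 -0.0415  0.013 ] side px [[297. 304.]]
side r1 [0.5046 0.0872 0.011 ]
side r2 [ 0.5228 -0.016   0.011 ]
side r3 [ 0.5592 -0.1225  0.011 ]
side panFL [0.4574 0.3957 0.02  ]
side panFR [0.5975 0.381  0.02  ]
side panNR [0.5795 0.2347 0.02  ]
side panNL [0.4593 0.24   0.02  ]
```

View pics/c1.png

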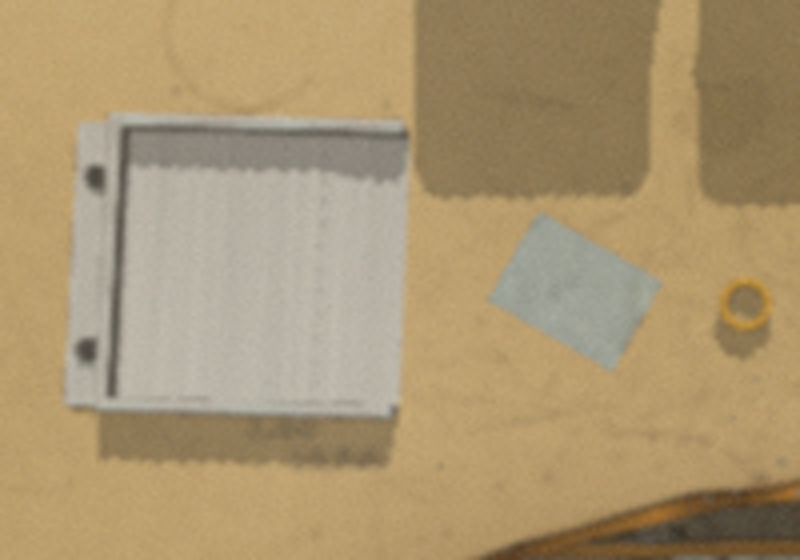

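View pics/c2.png

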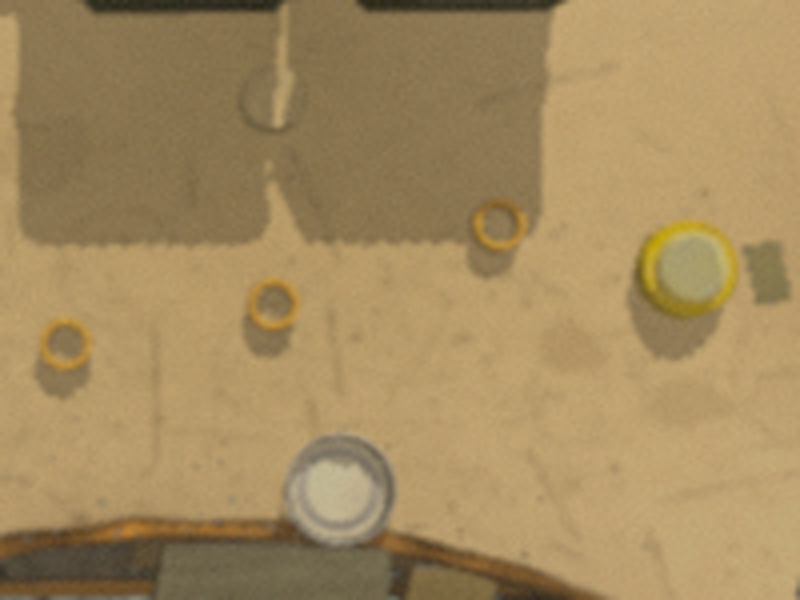

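The crops put the rings at (316.3,256), (368.3,246) and (424.9,226). The pan corners are at about (232,210), (229.5,283.5), (158.5,209) and (155.5,282.5).

```bash
python3 - <<'E'
from h import *
c=eyes.camera('top');T=pose(c)
f=lambda x,y,z,ox,oy:ray(c,T,((x-1.5)/4+ox,(y-1.5)/4+oy),z)[0][:2]
FR,NR,FL,NL=[f(x,y,.021,130,180) for x,y in [(408,120),(398,416),(110,114),(97,410)]]
print('corners',FR,NR,FL,NL,'w',np.linalg.norm(FR-NR),np.linalg.norm(FL-NL),'l',np.linalg.norm(FR-FL),np.linalg.norm(NR-NL))
m=(FR+NR)/2;b=(FL+NL)/2
ex=(b-m)/np.linalg.norm(b-m);yw=(FR-NR)/np.linalg.norm(FR-NR);print('ex',ex,'across',yw)
print('mouth',m,'yaw',np.arctan2(ex[1],ex[0]),np.arctan2(yw[0],-yw[1]), 'lipmid at bench',f(403,268,.0,130,180))
org=m+.08*ex;ey=np.array([-ex[1],ex[0]])
for n,p,z in [('r1',(745,304,.011,130,180),0),('r2',(273,304,.011,300,170),0),('r3',(499.5,224,.011,300,170),0),('wax',(271,98,.01,300,170),0),('pot',(689,270,.024,300,170),0),('tin',(340,490,.013,300,170),0)]:
    w=f(*p);d=w-org;print(n,w.round(4),'pan',(d@ex).round(4),(d@ey).round(4))
# card etc: trays near edge
o=sensors.get_obs();M=Rm(o['tool_rot']);print(M.round(3))
w=eyes.camera('wrist');print(np.array(w['hand_eye']).round(3),w['fov_y'])
E
```

```text
corners [0.5923952  0.24917123] [0.45097913 0.25297416] [0.59619801 0.39149182] [0.45494268 0.39512616] w 0.14146718706278893 0.14130207917241194 l 0.14237138347168993 0.14220724875859786
ex [0.02729073 0.99962754] across [ 0.99963861 -0.02688205]
mouth [0.52168716 0.25107269] yaw 1.5435022045736078 1.543911038470068 lipmid at bench [0.52290125 0.25461514]
r1 [0.5035 0.0884] pan -0.2431 0.0137
r2 [ 0.5221 -0.012 ] pan -0.343 -0.0076
r3 [ 0.5602 -0.1223] pan -0.4522 -0.0487
wax [ 0.6227 -0.0125] pan -0.3408 -0.1082
pot [ 0.536  -0.2101] pan -0.5406 -0.0269
tin [ 0.4325 -0.0427] pan -0.3761 0.0811
[[-0.932  0.363 -0.001]
 [ 0.363  0.932 -0.001]
 [ 0.    -0.001 -1.   ]]
[[-0.001  0.97   0.242  0.066]
 [ 1.     0.001  0.001  0.   ]
 [ 0.001  0.242 -0.97  -0.139]
 [ 0.     0.     0.     1.   ]] 70.77969632737421
```

```bash
python3 - <<'E'
from h import *
c=eyes.camera('top');T=pose(c);s=eyes.camera('side');Ts=pose(s)
def tri(a,b):
    p=ray(c,T,a,0)[0];d1=p-T[:3,3];q=ray(s,Ts,b,0)[0];d2=q-Ts[:3,3];d1/=np.linalg.norm(d1);d2/=np.linalg.norm(d2)
    t=np.linalg.lstsq(np.c_[d1,-d2],Ts[:3,3]-T[:3,3],rcond=None)[0]
    A,B=T[:3,3]+t[0]*d1,Ts[:3,3]+t[1]*d2;return ((A+B)/2).round(3),np.linalg.norm(A-B).round(3)
print('lamp top',tri((238,88),(408,118)))
print('binR nearright corner',tri((455,170),(467,313)))
print('binR nearleft corner',tri((389,170),(427,266)))
print('binM nearleft',tri((316,170),(391,234)))
print('binL nearright',tri((299,169),(389,230)),)
for z in (.05,.07,.09): print(z,ray(c,T,[(420,172),(350,171),(245,167)],z)[:,:2].round(3).tolist())
E
```

```text
lamp top (array([0.757, 0.209, 0.215]), np.float64(0.004))
binR nearright corner (array([ 0.667, -0.18 ,  0.039]), np.float64(0.009))
binR nearleft corner (array([ 0.667, -0.053,  0.043]), np.float64(0.008))
binM nearleft (array([0.67 , 0.086, 0.025]), np.float64(0.004))
binL nearright (array([0.678, 0.118, 0.013]), np.float64(0.012))
0.05 [[0.657, -0.109], [0.66, 0.023], [0.669, 0.22]]
0.07 [[0.653, -0.105], [0.656, 0.024], [0.664, 0.217]]
0.09 [[0.649, -0.102], [0.651, 0.025], [0.66, 0.214]]
```

Call:
{"name": "drive_tool", "arguments": {"deltas": [[[0,0,0,0,0,0.122],[0,0,0,0,0,0.122],[0,0,0,0,0,0.122],[0,0,0,0,0,0.122],[0,0,0,0,0,0.122],[0,0,0,0,0,0.122],[0,0,0,0,0,0.122],[0,0,0,0,0,0.122]]], "gripper": 18}}

```text
time: 1.07
position: [0.227, 0.5823, 0.2445]
tool_rot: [0.626, 0.78, -0.0, 0.0]
ft_force: [1.3, -0.2, -0.2]
grip_width: 0.0418
grip_force: 0.0
```

Call:
{"name": "drive_tool", "arguments": {"deltas": [[[0,0,0,0,0,0.122],[0,0,0,0,0,0.122],[-37.5,20.7,0,0,0,0],[-37.5,20.7,0,0,0,0],[-37.5,20.7,0,0,0,0],[-37.5,20.7,0,0,0,0],[-37.5,20.7,0,0,0,0],[-37.5,20.7,0,0,0,0]]]}}

```text
time: 1.73
position: [0.3437, 0.3593, 0.2448]
tool_rot: [0.714, 0.7, 0.0, 0.0]
ft_force: [0.4, 0.7, 0.4]
grip_width: 0.0161
grip_force: 0.0
```

Call:
{"name": "drive_tool", "arguments": {"deltas": [[[-37.5,20.7,0,0,0,0],[-37.5,20.7,0,0,0,0],[-37.5,20.7,0,0,0,0],[-37.5,20.7,0,0,0,0],[-37.5,20.7,10,0,0,0],[-37.5,20.7,20,0,0,0],[-37.5,20.7,20,0,0,0],[-37.5,20.7,20,0,0,0]]]}}

```text
time: 2.4
position: [0.4932, 0.0752, 0.182]
tool_rot: [0.715, 0.699, 0.001, 0.001]
ft_force: [0.3, 1.5, 0.0]
grip_width: 0.0159
grip_force: 0.0
```

Call:
{"name": "drive_tool", "arguments": {"deltas": [[[0,0,10,0,0,0],[0,0,0,0,0,0],[0,0,0,0,0,0]]]}}

```text
time: 2.65
position: [0.4915, 0.0769, 0.1718]
tool_rot: [0.715, 0.699, -0.001, -0.001]
ft_force: [0.6, -0.6, 1.4]
grip_width: 0.0157
grip_force: 0.0
```

```bash
cat > look.py <<'E'
from h import *
import sys
o=sensors.get_obs();c=eyes.camera('wrist');T=pose(c,o)
print('TCP',o['position'].round(4),'rot',Rm(o['tool_rot'])[:2,:2].round(3).tolist(),o['grip_width'],o['time'])
cv2.imwrite('pics/'+sys.argv[1],c['img'][:,:,::-1])
for n,p in dict(r1=(.5035,.0884,.011),r2=(.5221,-.012,.011)).items(): print(n,proj(c,T,p).round(0))
E
python3 look.py w1.png
```

```text
TCP [0.4915 0.0769 0.1718] rot [[0.022, 1.0], [1.0, -0.022]] 0.015656602498267336 2.65
r1 [[327. 220.]]
r2 [[347. 321.]]
```

View pics/w1.png

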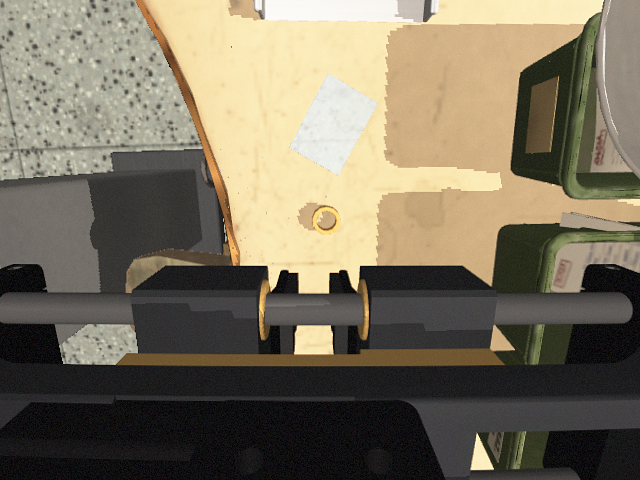

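The wrist picture shows ring 1 at (327,220), exactly where the top-view estimate puts it. I'll set the fingers down behind it.

Call:
{"name": "drive_tool", "arguments": {"deltas": [[[-14,6,0,0,0,0],[-13,5,15,0,0,0],[0,0,30,0,0,0],[0,0,30,0,0,0],[0,0,30,0,0,0],[0,0,25,0,0,0],[0,0,12,0,0,0],[0,0,0,0,0,0]]]}}

```text
time: 3.37
position: [0.5012, 0.0515, 0.0288]
tool_rot: [0.714, 0.701, -0.001, -0.001]
ft_force: [0.3, 0.8, 0.3]
grip_width: 0.0162
grip_force: 0.0
```

Call:
{"name": "drive_tool", "arguments": {"deltas": [[[4,0,1.5,0,0,0],[5,0,0,0,0,0],[5,0,0,0,0,0],[5,0,0,0,0,0],[7,0,0,0,0,0],[9,0,0,0,0,0],[10,-0.5,0,0,0,0],[10,-0.5,0,0,0,0]]]}}

```text
time: 4.03
position: [0.5028, 0.106, 0.0289]
tool_rot: [0.714, 0.7, 0.0, 0.0]
ft_force: [-0.2, -0.8, 0.5]
grip_width: 0.016
grip_force: 0.2
```

Call:
{"name": "drive_tool", "arguments": {"deltas": [[[12,-0.5,0,0,0,0],[12,-0.5,0,0,0,0],[12,-0.5,0,0,0,0],[12,-0.5,0,0,0,0],[12,-0.5,0,0,0,0],[12,-0.5,0,0,0,0],[12,-0.5,-0.5,0,0,0],[10,-0.5,-0.5,0,0,0]]]}}

```text
time: 4.7
position: [0.5006, 0.2005, 0.0297]
tool_rot: [0.714, 0.7, 0.0, -0.0]
ft_force: [0.4, 0.4, 0.2]
grip_width: 0.0155
grip_force: 0.1
```

```bash
python3 look.py w2.png; python3 -c "
from h import *
print(sensors.get_obs()['ft_force'])"
```

```text
TCP [0.5006 0.2005 0.0297] rot [[0.021, 1.0], [1.0, -0.021]] 0.015460504210816307 4.7
r1 [[322. 470.]]
r2 [[352. 584.]]
[0.73252859 1.35522149 0.76725566]
```

View pics/w2.png

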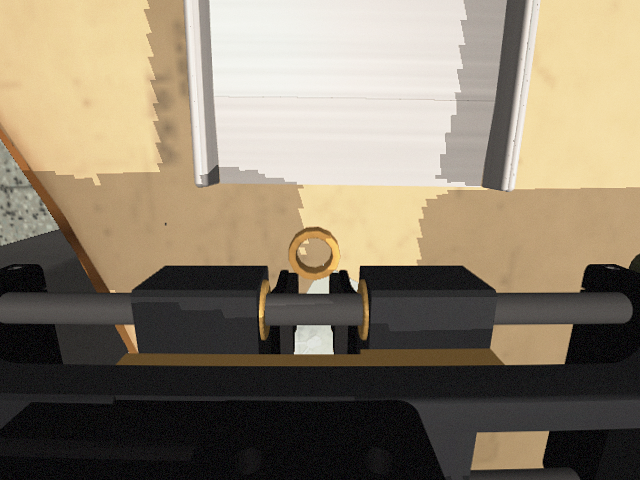

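Ring 1 sits centred in the finger notch at (315,253), just ahead of the pan lip at row 187.

```bash
python3 - <<'E'
from h import *
o=sensors.get_obs();c=eyes.camera('wrist');T=pose(c,o);P=o['position']
print(P,ray(c,T,(315,253),.011)[0]-P,ray(c,T,[(203,187),(508,190)],0.0),ray(c,T,[(218,186),(485,188)],0.0))
E
```

```text
[0.50068969 0.20175828 0.02983313] [ 0.00131476  0.02097373 -0.01883313] [[0.44687307 0.25487225 0.        ]
 [0.59949557 0.2504241  0.        ]] [[0.45442493 0.2551883  0.        ]
 [0.58767055 0.25160282 0.        ]]
```

Call:
{"name": "drive_tool", "arguments": {"deltas": [[[10,-0.5,-0.5,0,0,0],[10,-0.5,-0.5,0,0,0],[10,-0.5,-0.5,0,0,0],[10,-0.5,-0.5,0,0,0],[10,-0.5,0,0,0,0],[10,-0.5,0,0,0,0],[10,-0.5,0,0,0,0],[10,0,0,0,0,0]]]}}

```text
time: 5.47
position: [0.4987, 0.2801, 0.0317]
tool_rot: [0.714, 0.7, -0.0, -0.0]
ft_force: [0.1, 0.4, -0.4]
grip_width: 0.0155
grip_force: 0.1
```

Call:
{"name": "drive_tool", "arguments": {"deltas": [[[11,0,0,0,0,0],[11,0,0,0,0,0],[11,0,0,0,0,0],[10,0,0,0,0,0],[8,0,0,0,0,0],[5,0,0,0,0,0],[3,0,0,0,0,0],[0,0,0,0,0,0]]]}}

```text
time: 6.13
position: [0.5001, 0.3386, 0.0317]
tool_rot: [0.714, 0.7, 0.0, 0.0]
ft_force: [1.0, -0.3, -0.7]
grip_width: 0.0157
grip_force: 0.0
```

Call:
{"name": "drive_tool", "arguments": {"deltas": [[[4,0,0,0,0,0],[3,0,0,0,0,0],[0,0,0,0,0,0],[-6,0,0,0,0,0],[-12,0,0,0,0,0],[0,0,-25,0,0,0],[0,0,-30,0,0,0],[-15,0,-25,0,0,0]]]}}

```text
time: 6.8
position: [0.4998, 0.3122, 0.1126]
tool_rot: [0.714, 0.7, 0.0, -0.0]
ft_force: [1.5, -0.3, -0.1]
grip_width: 0.0157
grip_force: 0.0
```

Call:
{"name": "drive_tool", "arguments": {"deltas": [[[-32,2.5,0,0,0,0],[-32,2.5,0,0,0,0],[-32,2.5,0,0,0,0],[-32,2.5,0,0,0,0],[-32,2.5,0,0,0,0],[-32,2.5,0,0,0,0],[-32,2.5,0,0,0,0],[-32,2.5,0,0,0,0]]]}}

```text
time: 7.47
position: [0.5133, 0.0531, 0.1117]
tool_rot: [0.715, 0.699, -0.0, -0.0]
ft_force: [0.3, -0.6, -0.5]
grip_width: 0.0154
grip_force: 0.0
```

Call:
{"name": "drive_tool", "arguments": {"deltas": [[[-32,2.5,0,0,0,0],[-32,2.5,0,0,0,0],[-20,2,0,0,0,0],[-10,0,0,0,0,0],[0,0,0,0,0,0]]]}}

```text
time: 7.88
position: [0.5189, -0.0411, 0.1117]
tool_rot: [0.716, 0.698, -0.0, 0.0]
ft_force: [-0.4, 0.5, 0.2]
grip_width: 0.0156
grip_force: 0.0
```

Call:
{"name": "drive_tool", "arguments": {"deltas": [[[-9,2,0,0,0,0],[0,0,20,0,0,0],[0,0,30,0,0,0],[0,0,20,0,0,0],[0,0,13,0,0,0],[0,0,0,0,0,0]]]}}

```text
time: 8.38
position: [0.519, -0.0458, 0.0263]
tool_rot: [0.714, 0.7, -0.001, -0.003]
ft_force: [-0.6, -0.4, 1.4]
grip_width: 0.0153
grip_force: 0.0
```

```bash
python3 - <<'E'
from h import *
o=sensors.get_obs();c=eyes.camera('wrist');T=pose(c,o);P=o['position'];print(P)
w=np.array([.5221,-.012,.011]);print(proj(c,T,w))
cv2.imwrite('pics/w3.png',c['img'][:,:,::-1])
hs=cv2.cvtColor(c['img'],cv2.COLOR_RGB2HSV);m=cv2.inRange(hs,(12,140,90),(25,255,255));m[265:]=0
n,_,st,ce=cv2.connectedComponentsWithStats(m)
for i in range(1,n):
    if st[i,4]>80: print(st[i],ce[i],ray(c,T,ce[i],.011)[0])
E
```

```text
[ 0.51895795 -0.04580946  0.02626496]
[[318.63904347 228.61407176]]
[  61    0   55  249 2692] [ 90.69056464 118.73625557] [0.42230444 0.03949102 0.011     ]
[ 291  202   51   54 1190] [315.12184874 229.27310924] [ 0.52045085 -0.01228388  0.011     ]
```

Call:
{"name": "drive_tool", "arguments": {"deltas": [[[4,0,-1,0,0,0],[4,0,-0.5,0,0,0],[5,0,0,0,0,0],[6,0,0,0,0,0],[8,0,0,0,0,0],[10,0,0,0,0,0],[12,0,0,0,0,0],[12,0,0,0,0,0]]]}}

```text
time: 9.1
position: [0.5223, 0.0148, 0.0303]
tool_rot: [0.715, 0.7, 0.0, -0.0]
ft_force: [-0.6, -0.7, 0.5]
grip_width: 0.0162
grip_force: 0.2
```

Call:
{"name": "drive_tool", "arguments": {"deltas": [[[12,0.3,0,0,0,0],[12,0.3,0,0,0,0],[12,0.3,0,0,0,0],[12,0.3,0,0,0,0],[12,0.3,0,0,0,0],[12,0.3,0,0,0,0],[12,0.3,0,0,0,0],[12,0.3,0,0,0,0]]]}}

```text
time: 9.77
position: [0.5268, 0.1107, 0.0302]
tool_rot: [0.714, 0.7, -0.0, -0.0]
ft_force: [0.5, -0.5, 0.9]
grip_width: 0.0159
grip_force: 0.2
```

Call:
{"name": "drive_tool", "arguments": {"deltas": [[[12,0.3,0,0,0,0],[12,0.3,0,0,0,0],[12,0.3,0,0,0,0],[12,0.3,-0.3,0,0,0],[12,0.3,-0.3,0,0,0],[12,0.3,-0.4,0,0,0],[10,0.3,-0.4,0,0,0],[8,0.3,-0.4,0,0,0]]]}}

```text
time: 10.43
position: [0.531, 0.2007, 0.032]
tool_rot: [0.714, 0.7, 0.0, 0.0]
ft_force: [0.3, -0.2, 0.2]
grip_width: 0.0157
grip_force: 0.1
```

```bash
cat > rings.py <<'E'
from h import *
import sys
o=sensors.get_obs();c=eyes.camera('wrist');T=pose(c,o);P=o['position'];print(P.round(4),Rm(o['tool_rot'])[:2,0])
z=float(sys.argv[1]) if len(sys.argv)>1 else .011
hs=cv2.cvtColor(c['img'],cv2.COLOR_RGB2HSV);m=cv2.inRange(hs,(12,140,90),(25,255,255));m[278:]=0;m[:,:140]=0
n,_,st,ce=cv2.connectedComponentsWithStats(m)
for i in range(1,n):
    if st[i,4]>80:
        w=ray(c,T,ce[i],z)[0];d=w[:2]-[.523,.333];print(st[i],w.round(4),'rel',(w-P)[:2].round(4),'pan',d@[.027,1],d@[-1,.027])
cv2.imwrite('pics/last.png',c['img'][:,:,::-1])
E
python3 rings.py
```

```text
[0.531  0.2007 0.032 ] [0.0203591  0.99979273]
[ 288  227   51   51 1181] [0.5313 0.2213 0.011 ] rel [0.0003 0.0206] pan -0.11146693829423661 -0.011332310013412082
```

Call:
{"name": "drive_tool", "arguments": {"deltas": [[[9,0,0,0,0,0],[10,0,0,0,0,0],[10,0,0,0,0,0],[10,0,0,0,0,0],[10,0,0,0,0,0],[10,0,0,0,0,0],[10,0,0,0,0,0],[10,0,0,0,0,0]]]}}

```text
time: 11.15
position: [0.5326, 0.2794, 0.032]
tool_rot: [0.714, 0.7, -0.0, -0.0]
ft_force: [0.1, -0.5, 0.6]
grip_width: 0.0159
grip_force: 0.2
```

Call:
{"name": "drive_tool", "arguments": {"deltas": [[[11,0,0,0,0,0],[11,0,0,0,0,0],[9,0,0,0,0,0],[7,0,0,0,0,0],[5,0,0,0,0,0],[3,0,0,0,0,0],[0,0,0,0,0,0]]]}}

```text
time: 11.73
position: [0.5337, 0.3249, 0.032]
tool_rot: [0.714, 0.7, 0.0, 0.0]
ft_force: [0.1, -0.3, -0.5]
grip_width: 0.0156
grip_force: 0.0
```

```bash
python3 rings.py 0.015
```

```text
[0.5337 0.3249 0.032 ] [0.02048554 0.99979014]
[ 216  188   54   54 1244] [0.5015 0.3656 0.015 ] rel [-0.0322  0.0407] pan 0.032011665294489136 0.022415117393678123
[ 288  227   50   51 1165] [0.5334 0.3461 0.015 ] rel [-0.0002  0.0212] pan 0.013430035406085866 -0.010087089785627027
```

Call:
{"name": "drive_tool", "arguments": {"deltas": [[[-5,0,0,0,0,0],[-13,0,0,0,0,0],[0,0,-25,0,0,0],[0,0,-30,0,0,0],[-15,0,-25,0,0,0],[-32,0,0,0,0,0],[-32,0,0,0,0,0],[-32,0,0,0,0,0]]]}}

```text
time: 12.45
position: [0.5306, 0.1931, 0.1128]
tool_rot: [0.714, 0.7, 0.0, 0.0]
ft_force: [0.2, -0.9, -0.2]
grip_width: 0.0154
grip_force: 0.0
```

Call:
{"name": "drive_tool", "arguments": {"deltas": [[[-32,0,0,0,0,0],[-32,1,0,0,0,0],[-32,1,0,0,0,0],[-32,3,0,0,0,0],[-32,6,0,0,0,0],[-32,8,0,0,0,0],[-32,8,0,0,0,0],[-32,8,0,0,0,0]]]}}

```text
time: 13.12
position: [0.5595, -0.0642, 0.112]
tool_rot: [0.715, 0.699, -0.0, -0.0]
ft_force: [-0.3, -0.6, -0.2]
grip_width: 0.0157
grip_force: 0.0
```

```bash
python3 rings.py; python3 - <<'E'
from h import *
c=eyes.camera('top');T=pose(c);s=eyes.camera('side');Ts=pose(s)
a,b=(245,110),(404,170)
p=ray(c,T,a,0)[0];d1=p-T[:3,3];q=ray(s,Ts,b,0)[0];d2=q-Ts[:3,3]
t=np.linalg.lstsq(np.c_[d1,-d2],Ts[:3,3]-T[:3,3],rcond=None)[0];A=T[:3,3]+t[0]*d1;print('rim centre',A,Ts[:3,3]+t[1]*d2,'near edge',ray(c,T,(245,167),A[2]))
E
```

```text
[ 0.5595 -0.0642  0.112 ] [0.02257659 0.99974512]
rim centre [0.76366274 0.21409182 0.09354479] [0.76212689 0.21478429 0.09313413] near edge [[0.65892262 0.21364127 0.09354479]]
```

Call:
{"name": "drive_tool", "arguments": {"deltas": [[[-28,1,0,0,0,0],[-28,1,0,0,0,0],[-24,2,0,0,0,0],[-10,1,0,0,0,0],[0,0,0,0,0,0],[0,0,0,0,0,0]]]}}

```text
time: 13.77
position: [0.5627, -0.1506, 0.1118]
tool_rot: [0.715, 0.699, -0.0, -0.001]
ft_force: [0.3, -0.3, -0.4]
grip_width: 0.0152
grip_force: 0.0
```

```bash
python3 rings.py
```

```text
[ 0.5627 -0.1506  0.1118] [0.02189881 0.99975933]
[291 195  35  33 277] [ 0.5626 -0.1223  0.011 ] rel [-0.0002  0.0282] pan -0.4542515293464383 -0.05187453748708762
```

Call:
{"name": "drive_tool", "arguments": {"deltas": [[[-8,0,0,0,0,0],[0,0,20,0,0,0],[0,0,30,0,0,0],[0,0,20,0,0,0],[0,0,11,0,0,0],[0,0,0,0,0,0]]]}}

```text
time: 14.32
position: [0.5618, -0.1578, 0.0286]
tool_rot: [0.714, 0.7, -0.001, -0.003]
ft_force: [0.7, -0.1, 0.6]
grip_width: 0.0159
grip_force: 0.0
```

```bash
python3 rings.py
```

```text
[ 0.5618 -0.1578  0.0286] [0.01977309 0.99980168]
[ 281  198   52   53 1250] [ 0.5593 -0.1226  0.011 ] rel [-0.0025  0.0352] pan -0.4546235495053845 -0.048621152516135996
```

Call:
{"name": "drive_tool", "arguments": {"deltas": [[[4,-1.5,0,0,0,0],[4,-1,0,0,0,0],[5,0,0,0,0,0],[5,0,0,0,0,0],[7,-0.5,0,0,0,0],[9,-0.8,0,0,0,0],[11,-1,0,0,0,0],[12,-1.1,0,0,0,0]]]}}

```text
time: 15.03
position: [0.5587, -0.1012, 0.0311]
tool_rot: [0.715, 0.7, 0.0, 0.0]
ft_force: [0.2, 0.2, 0.6]
grip_width: 0.0161
grip_force: 0.1
```

Call:
{"name": "drive_tool", "arguments": {"deltas": [[[12,-1.1,0,0,0,0],[12,-1.1,0,0,0,0],[12,-1.1,0,0,0,0],[12,-1.1,0,0,0,0],[12,-1.1,0,0,0,0],[12,-1.1,0,0,0,0],[12,-1.1,0,0,0,0],[12,-1.1,0,0,0,0]]]}}

```text
time: 15.7
position: [0.5519, -0.0049, 0.031]
tool_rot: [0.714, 0.7, -0.0, -0.0]
ft_force: [-0.5, 0.3, -0.1]
grip_width: 0.0154
grip_force: 0.1
```

```bash
python3 rings.py
```

```text
[ 0.5519 -0.0049  0.031 ] [0.02095812 0.99978035]
[ 289  225   48   53 1027] [0.5504 0.0159 0.011 ] rel [-0.0015  0.0208] pan -0.31632155499735226 -0.035989464857853336
```

Call:
{"name": "drive_tool", "arguments": {"deltas": [[[8,-0.7,0.7,0,0,0],[10,-0.8,0.7,0,0,0],[12,-0.8,0.6,0,0,0],[12,-0.8,0,0,0,0],[12,-0.8,0,0,0,0],[12,-0.5,0,0,0,0],[12,-0.5,0,0,0,0],[12,-0.3,0,0,0,0]]]}}

```text
time: 16.42
position: [0.5486, 0.0853, 0.029]
tool_rot: [0.714, 0.7, -0.0, -0.0]
ft_force: [0.5, 0.2, -0.3]
grip_width: 0.0151
grip_force: 0.0
```

Call:
{"name": "drive_tool", "arguments": {"deltas": [[[12,-0.3,0,0,0,0],[12,-0.3,0,0,0,0],[12,-0.3,0,0,0,0],[12,-0.3,-0.3,0,0,0],[12,-0.2,-0.4,0,0,0],[12,-0.2,-0.4,0,0,0],[12,-0.2,-0.4,0,0,0],[12,-0.2,-0.5,0,0,0]]]}}

```text
time: 17.08
position: [0.5487, 0.1812, 0.031]
tool_rot: [0.714, 0.7, -0.0, -0.0]
ft_force: [-0.0, -0.0, 0.2]
grip_width: 0.0157
grip_force: 0.0
```

```bash
python3 rings.py
```

```text
[0.5487 0.1812 0.031 ] [0.02094248 0.99978068]
[ 289  225   50   53 1204] [0.5492 0.2023 0.011 ] rel [0.0005 0.0211] pan -0.12997981345231807 -0.029736091681973605
```

Call:
{"name": "drive_tool", "arguments": {"deltas": [[[9,0,-0.4,0,0,0],[10,0,-0.4,0,0,0],[10,0,-0.4,0,0,0],[10,0,0,0,0,0],[10,0,0,0,0,0],[10,0,0,0,0,0],[10,0,0,0,0,0],[10,0,0,0,0,0]]]}}

```text
time: 17.8
position: [0.5504, 0.26, 0.0322]
tool_rot: [0.714, 0.7, -0.0, -0.0]
ft_force: [0.5, -0.2, 0.2]
grip_width: 0.0157
grip_force: 0.2
```

Call:
{"name": "drive_tool", "arguments": {"deltas": [[[10,0,0,0,0,0],[10,0,0,0,0,0],[8,0,0,0,0,0],[6,0,0,0,0,0],[4,0,0,0,0,0],[2,0,0,0,0,0],[0,0,0,0,0,0]]]}}

```text
time: 18.38
position: [0.5512, 0.2993, 0.0322]
tool_rot: [0.714, 0.7, 0.0, 0.0]
ft_force: [1.4, -0.4, 0.5]
grip_width: 0.0155
grip_force: 0.0
```

```bash
python3 rings.py 0.015
```

```text
[0.5512 0.2993 0.0322] [0.02059635 0.99978787]
[ 173  134   60   55 1220] [0.5017 0.3642 0.015 ] rel [-0.0495  0.0649] pan 0.030604409303700463 0.022107390456281916
[ 248  176   54   54 1179] [0.5342 0.3451 0.015 ] rel [-0.017   0.0458] pan 0.01242131716954191 -0.010913850966936292
[ 288  226   50   52 1177] [0.5512 0.321  0.015 ] rel [-0.      0.0217] pan -0.011243857841084653 -0.028477256454246407
```

All three rings read as past the lip and well inside the limits. I'll back off, rise and take one last look.

Call:
{"name": "drive_tool", "arguments": {"deltas": [[[-5,0,0,0,0,0],[-13,0,0,0,0,0],[0,0,-25,0,0,0],[0,0,-30,0,0,0],[-30,0,-25,0,0,0],[-30,0,0,0,0,0],[-10,0,0,0,0,0],[0,0,0,0,0,0]]]}}

```text
time: 19.1
position: [0.5491, 0.2075, 0.1125]
tool_rot: [0.716, 0.698, -0.001, -0.0]
ft_force: [-0.0, 1.1, -0.4]
grip_width: 0.0157
grip_force: 0.0
```

```bash
python3 rings.py 0.015
```

```text
[0.5491 0.2075 0.1125] [0.02548086 0.99967505]
[211   0  42  38 637] [0.5017 0.36   0.015 ] rel [-0.0474  0.1524] pan 0.026413562354569316 0.022005658473037325
[266  24  39  46 660] [0.5344 0.3435 0.015 ] rel [-0.0146  0.1359] pan 0.01077224209059823 -0.0111482519113729
[294  65  38  43 537] [0.5516 0.3191 0.015 ] rel [0.0026 0.1116] pan -0.013105317778309634 -0.029022865269815352
```

View pics/last.png

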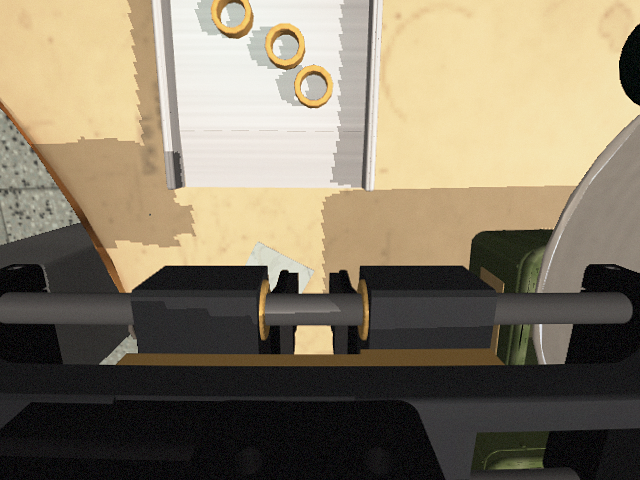

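All three rings, at (232,15), (285,46) and (314,86), lie flat in the pan, past the lip crease at row 130.

```bash
python3 -c "
from rig import ticket
print(ticket.hand_in())"
```

```text
the job is handed in; nothing more can be done
None
```

All three ring blanks lie flat on the pan floor, past the lip. The arm never went near enough to touch the wax disc, pot or tin, though I did not re-measure them, and the job was handed in at about 19 s with no verdict shown.

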